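# Put the swapped ink bottles back in their own pen stands

## Task

After the lettering class the four ink bottles were put back in each other's stands: move every bottle into the well of the stand with the pen and tiles of its own colour, standing flat in it, so that no pen is dipped in the wrong ink. All four wells are taken, so park a bottle on the white plate when you need a free spot, but never stand one on the table or in the steel bowl. Keep the bottles upright, set them down without dropping them, and leave the steel bowl where it is.

Things in the scene. Friction and masses are not known exactly. Their poses are not given: they have to be found in the camera images.
- bottle_blue: blue ink bottle, loose, closed: upright blue glass cylinder 40 mm in diameter with straight sides from 0 to 54 mm, a white paper label round it, then a short shoulder and a ribbed blue screw cap 30 mm in diameter; 80 mm high in all, 0.09 to 0.17 kg. Origin: centre of its underside; z up along its axis. At the start it stands in another colour's stand.
- bottle_red: red ink bottle, loose, closed: upright red glass cylinder 40 mm in diameter with straight sides from 0 to 54 mm, a white paper label round it, then a short shoulder and a ribbed red screw cap 30 mm in diameter; 80 mm high in all, 0.09 to 0.17 kg. Origin: centre of its underside; z up along its axis. At the start it stands in another colour's stand.
- bottle_yellow: yellow ink bottle, loose, closed: upright yellow glass cylinder 40 mm in diameter with straight sides from 0 to 54 mm, a white paper label round it, then a short shoulder and a ribbed yellow screw cap 30 mm in diameter; 80 mm high in all, 0.09 to 0.17 kg. Origin: centre of its underside; z up along its axis. At the start it stands in another colour's stand.
- bottle_green: green ink bottle, loose, closed: upright green glass cylinder 40 mm in diameter with straight sides from 0 to 54 mm, a white paper label round it, then a short shoulder and a ribbed green screw cap 30 mm in diameter; 80 mm high in all, 0.09 to 0.17 kg. Origin: centre of its underside; z up along its axis. At the start it stands in another colour's stand.
- stand_blue: blue pen stand, fixed: dark wood block, x -34 to +52, y -62 to +62 mm, 20 mm high; round well 56 mm across, floor 10 mm above the table, for the blue bottle (8 mm play all round). Two blue tiles on top beside the well (34 to 56 mm out in y, top at 22 mm) and a blue dip pen fixed along y at x = +41 mm (y -84 to +91, top at 26 mm). Origin: on the well's axis at table height.
- stand_red: red pen stand, fixed: dark wood block, x -34 to +52, y -62 to +62 mm, 20 mm high; round well 56 mm across, floor 10 mm above the table, for the red bottle (8 mm play all round). Two red tiles on top beside the well (34 to 56 mm out in y, top at 22 mm) and a red dip pen fixed along y at x = +41 mm (y -84 to +91, top at 26 mm). Origin: on the well's axis at table height.
- stand_yellow: yellow pen stand, fixed: dark wood block, x -34 to +52, y -62 to +62 mm, 20 mm high; round well 56 mm across, floor 10 mm above the table, for the yellow bottle (8 mm play all round). Two yellow tiles on top beside the well (34 to 56 mm out in y, top at 22 mm) and a yellow dip pen fixed along y at x = +41 mm (y -84 to +91, top at 26 mm). Origin: on the well's axis at table height.
- stand_green: green pen stand, fixed: dark wood block, x -34 to +52, y -62 to +62 mm, 20 mm high; round well 56 mm across, floor 10 mm above the table, for the green bottle (8 mm play all round). Two green tiles on top beside the well (34 to 56 mm out in y, top at 22 mm) and a green dip pen fixed along y at x = +41 mm (y -84 to +91, top at 26 mm). Origin: on the well's axis at table height.
- plate: white glazed palette plate, fixed, empty at the start: 140 mm across the rim, rim 12 mm high, level middle about 84 mm across, 6 mm above the table; the free spot for parking a bottle. Origin: its centre, at table height.
- bowl: small empty stainless steel bowl, loose, standing among the stands: 100 mm across, 45 mm high. Origin: centre of its underside. Not part of the job.
Mind the look-alikes: they are no part of the job. Leave any black look-alike of the bottle_red alone. Of the things that look like the bottle_yellow, the smaller one is meant.

How it is judged:
By the outcome, as a careful person would: the job done as asked, in the order asked, and still so for the second after the job is handed in, with the robot touching nothing.
It also fails if it takes over 141 s, if anything falls off the work surface, if the arm or the gripper's body presses on something with over 40 N, if the wrist force passes 120 N, or if a joint passes its speed limit or range.

## Robot

A 6-joint arm with a two-finger parallel gripper is mounted at the origin on the work surface. World frame = base frame: x ahead of the robot, y to its left, z up, the work surface at z = 0. Lengths are in m, angles in rad, forces in N, time in s.
With the tool pointing down it reaches from about 0.375 to 0.9 m from the base axis. Payload 3.1 kg.
Tool frame: the origin (TCP) lies between the finger pads; the fingertips stand 19 mm ahead of it and the grasp point (between the pads) is the TCP; z points along the fingers, y is the direction in which the jaws open and shut (so a half turn about z gives the same grasp; the last joint's range is limited). The gripper opens to 85 mm and grips with 20 to 120 N. Pads are 22 mm wide; open, the fingers measure 114 mm over their backs; the gripper's body (76 mm by 85 mm) begins 54 mm behind the grasp point. The pads swing forward as they close: fully open they stand 13 mm farther back than shut.
Start: joints at [-1.403, 0.527, 1.433, -0, 1.181, -0.178], TCP at [0.212, -0.588, 0.25] pointing down, gripper open.
Joint ranges: [-3.08, 3.08], [-0.75, 2.2], [0.22, 2.44], [-1.43, 4.57], [0, 2.65], [-2.85, 2.85]. Speed limits (rad/s): [2.79, 2.79, 3.14, 3.14, 3.14, 3.14].

## Interface

Orientations are given as a unit quaternion [x, y, z, w].
In Python, from station import manip, optics, job gives the robot as it stands.
- The arm moves only by the shell command python3 -m inch 'ROWS' [OPENING] [FORCE]. ROWS is JSON, one flat list of numbers, 4 for each row, row after row: the shift along the world's x, y, z in cm, then the turn about the world's z in rad. A call has 1 to 20 rows; each row shifts and turns the commanded pose from where the row before left it; what a row does not reach is not made up. A row lasts 1/8 s, in which the tool goes at most 62.5 mm and 10.7 degrees, less where a joint would pass 70% of its speed; a pose out of reach is approached as far as the arm can. A call with a gripper value outside its range is refused whole. OPENING is the opening in per cent of the stroke, from 0 (shut) to 100 (fully open), set as the call begins (- or left out, the last holds). The fingers move at their own pace and stop on an object; FORCE is the grip in N (left out, the last holds). Time passes only in rows, so rows that do not move let the fingers close. It gives the time, the measured TCP pose, the force and the opening at its end, in the units of the state.
- manip.sense(): the state, without advancing time (a new reading comes with each control period).
- optics.snapshot(name): name is "side" or "top"; returns (picture, depth): 420x560x3 uint8, red, green, blue; 420x560 float32, m along the optical axis (not along the pixel's ray), 0 where there is no reading.
- optics.camera_model(name): a dict with "mtx" (3x3 intrinsics, pixels), "dist_coeffs" ([k1, k2, p1, p2, k3] as OpenCV has them; the pictures are not rectified), "camera_from_world" (4x4, takes a point from world to camera coordinates). Camera axes: x right, y up, looking along -z (the intrinsics and any distortion apply to the point x, -y, -z); pixel columns grow to the right and rows downward; lengths in m; the calibration is good to about 2 mm. A picture is of the moment at which its call begins. camera_model takes no time and is no camera call.
- job.sign_off(): hands the job in, once; it reports no verdict.
The state is a dict: "t": time; "q": joint angles; "qd": joint speeds; "tau": joint torques, N m; "tcp_pos": TCP position; "tool_rot": TCP orientation; "force": force on the tool from outside, world axes, zero at the start; "ft_torque": the same for the moment, N m; "finger_gap": opening from 0.0 (shut) to 1.0 (fully open).
Only numpy, scipy, OpenCV 4.12 (cv2) and the standard library are available. Lean on these libraries where they do the work, as an engineer would, in place of code of your own. Each camera call takes 0.05 s, during which the arm holds its last target.

## Working session

There is one attempt and no reset: what is moved stays moved. The work goes in short steps, Python scripts to look and compute and a shell command to move; the robot and the scene stay as the last step left them, time stands still between calls to the robot, and variables do not carry over. Pictures are saved under pics/ and viewed, and the job is handed in when it is done.

```bash
ls; mkdir -p pics
python3 - <<'E'
from station import manip, optics, job
import cv2, numpy as np
print(manip.sense())
for n in ("top","side"):
    p,d=optics.snapshot(n); cv2.imwrite(f"pics/{n}0.png",p[:,:,::-1]); np.save(f"pics/{n}0.npy",d); print(optics.camera_model(n))
E
```

```text
pics
{'t': 0.0, 'q': array([-1.40252435e+00,  5.28452714e-01,  1.43392149e+00,  2.07713495e-06,
        1.18140920e+00, -1.78464551e-01]), 'qd': array([ 0.00218557,  0.00086495,  0.00165571, -0.00265406,  0.00032179,
       -0.00038499]), 'tau': array([-4.54323763e-04, -4.42351592e+01, -1.78020823e+01, -4.67210939e-04,
        8.36014864e-03, -2.46550151e-06]), 'tcp_pos': array([ 0.21232601, -0.58709761,  0.24933575]), 'tool_rot': array([ 9.85008803e-01,  1.72500601e-01,  6.54269801e-06, -1.09535607e-03]), 'force': array([ 0.4998219 , -0.15667178,  0.50913407]), 'ft_torque': array([ 0.06567745, -0.01209266, -0.00564218]), 'finger_gap': 1.0002239562459831}
{'mtx': array([[510.79687268,   0.        , 294.3112781 ],
       [  0.        , 510.79687268, 208.62771217],
       [  0.        ,   0.        ,   1.        ]]), 'dist_coeffs': array([-0.08450361,  0.        ,  0.        ,  0.        ,  0.        ]), 'camera_from_world': array([[-0.02221461, -0.99965072,  0.01431624,  0.00408308],
       [ 0.99389757, -0.02053464,  0.10837872, -0.53921898],
       [-0.10804689,  0.01663647,  0.99400659, -1.03034392],
       [ 0.        ,  0.        ,  0.        ,  1.        ]])}
{'mtx': array([[430.83726587,   0.        , 281.59398336],
       [  0.        , 430.83726587, 213.00103348],
       [  0.        ,   0.        ,   1.        ]]), 'dist_coeffs': array([-0.13638869,  0.        ,  0.        ,  0.        ,  0.        ]), 'camera_from_world': array([[ 0.95265005, -0.30382194, -0.01225221, -0.53046509],
       [ 0.15938398,  0.46463059,  0.87104257, -0.14416465],
       [-0.25894909, -0.83175155,  0.49105471, -0.69895517],
       [ 0.        ,  0.        ,  0.        ,  1.        ]])}
```

View pics/top0.png

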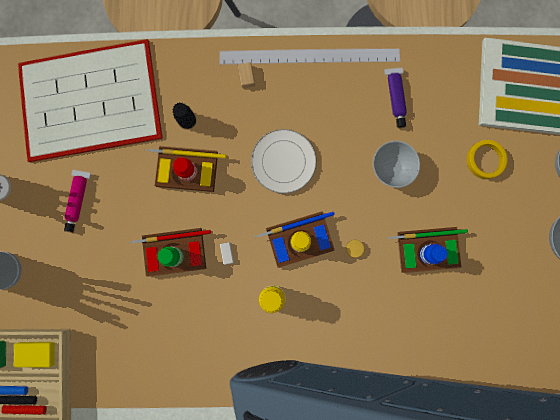

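View pics/side0.png

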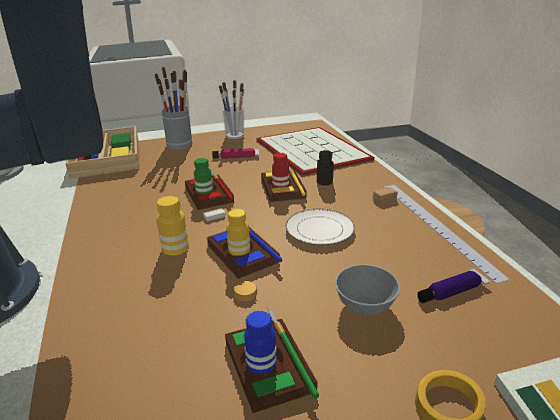

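Top view: red bottle (184,168) in the yellow stand, green (170,257) in the red stand, yellow (300,241) in the blue stand, blue (433,253) in the green stand. The plate is at (284,161) and the bowl at (397,164). Look-alikes are the black bottle (184,116) and a large yellow one standing on the table (271,299). The side view agrees: small yellow at (238,233), large yellow at (171,226), black at (325,168).

```bash
cat > h.py <<'E'
import cv2, numpy as np
from station import manip, optics, job
def rays(n,px):
    m=optics.camera_model(n); T=m["camera_from_world"]; R=T[:3,:3]; c=-R.T@T[:3,3]
    u=cv2.undistortPoints(np.array(px,float).reshape(-1,1,2),m["mtx"],m["dist_coeffs"]).reshape(-1,2)
    d=np.c_[u[:,0],-u[:,1],-np.ones(len(u))]@R   # unit optical depth
    return c,d
def plane(n,px,z):
    c,d=rays(n,px); return c+d*((z-c[2])/d[:,2])[:,None]
def cloud(n,px,dep):
    c,d=rays(n,px); px=np.array(px).astype(int); return c+d*dep[px[:,1],px[:,0]][:,None]
HUE={"red":[(0,8),(172,180)],"yellow":[(22,34)],"green":[(50,85)],"blue":[(100,125)]}
def mask(p,col):
    h=cv2.cvtColor(p,cv2.COLOR_RGB2HSV); m=np.zeros(h.shape[:2],np.uint8)
    for a,b in HUE[col]: m|=cv2.inRange(h,(a,150,60),(b,255,255))
    return m
def snap(n,tag):
    p,d=optics.snapshot(n); cv2.imwrite(f"pics/{tag}.png",p[:,:,::-1]); np.save(f"pics/{tag}.npy",d); return p,d
def comps(n,p,d,col,amin=25):
    k,l,s,ct=cv2.connectedComponentsWithStats(mask(p,col))
    out=[]
    for i in range(1,k):
        if s[i,4]<amin: continue
        v,u=np.nonzero(l==i); px=np.c_[u,v]; ok=d[v,u]>0
        out.append((ct[i],s[i,4],cloud(n,px[ok],d)))
    return out
E
python3 - <<'E'
from h import *
np.set_printoptions(precision=4,suppress=True)
for n in ("top","side"):
  p=cv2.imread(f"pics/{n}0.png")[:,:,::-1].copy(); d=np.load(f"pics/{n}0.npy")
  for col in HUE:
    for ct,a,P in comps(n,p,d,col):
        if len(P)<10: continue
        zt=np.percentile(P[:,2],97); T=P[P[:,2]>zt-.006]
        print(n,col,ct.round(1),a,"mean",P.mean(0),"med",np.median(P,0),"ztop",zt.round(4),"topmid",(T.min(0)+T.max(0))[:2]/2,"ext",np.ptp(T,axis=0)[:2])
p=cv2.imread("pics/top0.png");cv2.imwrite("pics/crop.png",cv2.resize(p[130:330,120:480],None,fx=2.2,fy=2.2,interpolation=cv2.INTER_CUBIC))
E
```

```text
top red [ 94.6 106.3] 1777 mean [0.7762 0.4244 0.0097] med [0.7533 0.4122 0.0099] ztop 0.0137 topmid [0.7926 0.4398] ext [0.2706 0.3295]
top red [182.8 167. ] 366 mean [0.6224 0.2146 0.0768] med [0.6218 0.2137 0.0865] ztop 0.0924 topmid [0.625  0.2185] ext [0.0306 0.0305]
top red [183.7 234.6] 227 mean [0.4902 0.2232 0.0242] med [0.4901 0.2228 0.0242] ztop 0.0286 topmid [0.4896 0.2237] ext [0.019  0.1108]
top red [194.4 253.3] 280 mean [0.4512 0.2014 0.0213] med [0.4517 0.2017 0.0214] ztop 0.0252 topmid [0.4518 0.2014] ext [0.0498 0.0273]
top red [151.7 258.9] 270 mean [0.4413 0.2906 0.0214] med [0.441  0.2903 0.0215] ztop 0.0247 topmid [0.4411 0.2901] ext [0.0498 0.0263]
top red [ 23.4 409.3] 375 mean [0.1343 0.5619 0.0214] med [0.1347 0.5618 0.0223] ztop 0.0266 topmid [0.1343 0.5638] ext [0.0165 0.0878]
top yellow [527.3 104.8] 693 mean [ 0.7598 -0.5268  0.0197] med [ 0.7598 -0.5254  0.0196] ztop 0.0234 topmid [ 0.7595 -0.5272] ext [0.0411 0.1481]
top yellow [486.7 158.7] 730 mean [ 0.6404 -0.4257  0.0177] med [ 0.6407 -0.4261  0.0206] ztop 0.0255 topmid [ 0.64   -0.4261] ext [0.08
[... 5958 characters left out ...]
6.6] 88 mean [0.4405 0.018  0.0238] med [0.4403 0.0179 0.0238] ztop 0.0253 topmid [0.4405 0.0187] ext [0.0273 0.0268]
side blue [249.1 257.7] 206 mean [ 0.4762 -0.0664  0.0237] med [ 0.4761 -0.0666  0.0237] ztop 0.0253 topmid [ 0.4762 -0.0649] ext [0.0504 0.0305]
side blue [259.2 334.6] 1170 mean [ 0.4334 -0.2988  0.0728] med [ 0.4331 -0.3014  0.0706] ztop 0.0919 topmid [ 0.4351 -0.2901] ext [0.0307 0.0308]
side blue [261.  361.2] 74 mean [ 0.432  -0.3054  0.032 ] med [ 0.4312 -0.3071  0.032 ] ztop 0.0351 topmid [ 0.4342 -0.3005] ext [0.0368 0.0196]
side blue [261.2 369.6] 97 mean [ 0.432  -0.305   0.0155] med [ 0.4308 -0.3065  0.0156] ztop 0.0191 topmid [ 0.4343 -0.301 ] ext [0.0369 0.0181]
```

View pics/crop.png

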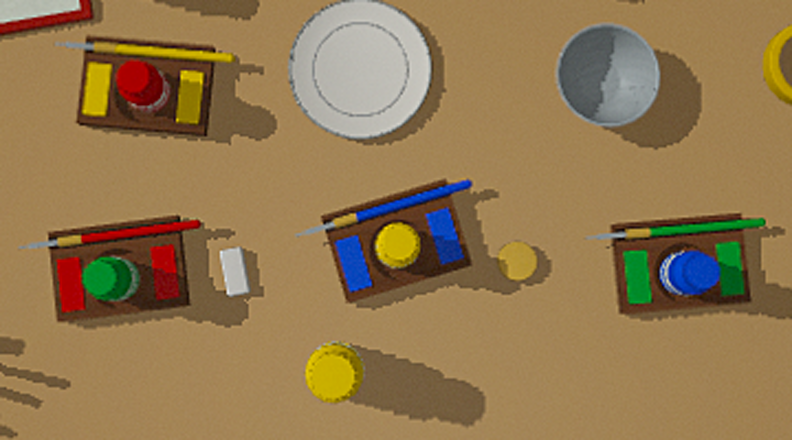

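Choice check (crop): the yellow bottle in the blue stand at crop (398,244) has the smaller cap and a 0.09 m top, as an 80 mm bottle in a well should. The one at (335,372) on the table is larger (0.105 m top), so it's the look-alike. The four bottles form a cycle: park red, then yellow→yellow, blue→blue, green→green, red→red. Next I measure the plate, bowl and black bottle, and combine both views.

Run:
```python
from h import *
np.set_printoptions(precision=4,suppress=True)
p=cv2.imread("pics/top0.png")[:,:,::-1].copy(); d=np.load("pics/top0.npy")
h=cv2.cvtColor(p,cv2.COLOR_RGB2HSV)
m=cv2.inRange(h,(0,0,130),(180,60,255)); m[:, :240]=0;m[:,330:]=0;m[:120]=0;m[205:]=0
c=max(cv2.findContours(m,cv2.RETR_EXTERNAL,cv2.CHAIN_APPROX_NONE)[0],key=cv2.contourArea).reshape(-1,2)
P=plane("top",c,0.012); print("plate rim fit",cv2.minEnclosingCircle(P[:,:2].astype(np.float32)))
v,u=np.nonzero(m); Q=cloud("top",np.c_[u,v],d); print(Q.mean(0)); mid=Q[np.hypot(*(Q[:,:2]-Q[:,:2].mean(0)).T)<.035]; print("mid z",np.median(mid[:,2]))
m=cv2.inRange(h,(0,0,0),(180,255,45)); 
v,u=np.nonzero(m[95:135,165:205]); Q=cloud("top",np.c_[u+165,v+95],d); T=Q[Q[:,2]>.03]; print("black",T.min(0),T.max(0))
v,u=np.mgrid[135:192,368:425]; Q=cloud("top",np.c_[u.ravel(),v.ravel()],d); T=Q[(Q[:,2]>.035)]; print("bowl",T.min(0),T.max(0))
```

```text
plate rim fit ((0.6450811624526978, 0.014396339654922485), 0.06937671452760696)
[0.644  0.0135 0.0127]
mid z 0.006243271073019141
black [0.4247 0.0102 0.0315] [0.7544 0.2378 1.0826]
bowl [ 0.4247 -0.2698  0.035 ] [0.6781 0.0102 1.0826]
```

```bash
python3 -m inch '[0.8,2.3,0,-0.011, 2.2,4.2,0,-0.018, 2.2,4.2,0,-0.018, 2.2,4.2,0,-0.018, 2.2,4.2,0,-0.018, 2.2,4.2,0,-0.018, 2.2,4.2,0,-0.018, 2.2,4.2,0,-0.018, 2.2,4.2,0,-0.018, 2.2,4.2,0,-0.018, 2.2,4.2,0,-0.018, 2.2,4.2,0,-0.018, 2.2,4.2,0,-0.018, 2.2,4.2,0,-0.018, 2.2,4.2,0,-0.018, 2.2,4.2,0,-0.018, 2.2,4.2,0,-0.018, 2.2,4.2,0,-0.018, 2.2,4.2,0,-0.018, 0.7,2.4,0,-0.012]' 100 50
```

```text
t: 2.6
tcp_pos: [0.6241, 0.2175, 0.2496]
tool_rot: [1.0, 0.001, -0.0, -0.0]
force: [0.3, -1.2, 1.1]
finger_gap: 0.998
```

```bash
python3 -m inch '[0,0,0,0, 0,0,0,0]'
```

```text
t: 2.85
tcp_pos: [0.6228, 0.2145, 0.2497]
tool_rot: [1.0, -0.0, -0.001, 0.0]
force: [-0.1, 0.2, 0.1]
finger_gap: 1.0
```

```bash
python3 -m inch '[0,0.15,-1,0, 0,0,-2,0, 0,0,-3,0, 0,0,-3,0, 0,0,-3,0, 0,0,-2,0, 0,0,-2,0, 0,0,-1.5,0, 0,0,-1,0, 0,0,-0.7,0, 0,0,-0.4,0, 0,0,0,0, 0,0,0,0]' 100
```

```text
t: 4.47
tcp_pos: [0.6238, 0.2169, 0.0548]
tool_rot: [1.0, -0.0, 0.001, -0.0]
force: [0.1, 0.3, 0.1]
finger_gap: 1.005
```

Run:
```python
from h import *
for n in ("side","top"): snap(n,n+"1")
p=cv2.imread("pics/side1.png"); cv2.imwrite("pics/s1.png",cv2.resize(p[60:300,140:420],None,fx=2.5,fy=2.5))
```

```text
(no output)
```

View pics/s1.png

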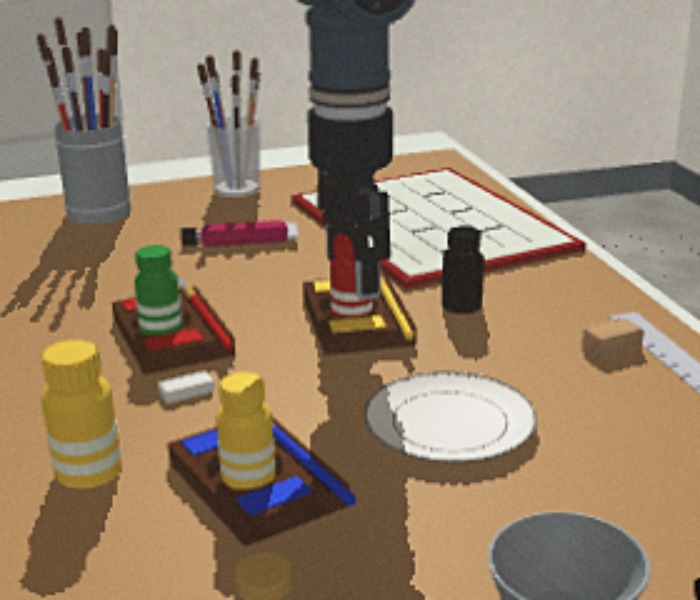

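The fingers straddle the red bottle at crop (350,260), with clearance. I lower a little more for a better pad height, then close.

```bash
python3 -m inch '[0,0,-0.3,0, 0,0,-0.2,0, 0,0,0,0]' && python3 -m inch '[0,0,0,0, 0,0,0,0, 0,0,0,0, 0,0,0,0, 0,0,0,0, 0,0,0,0, 0,0,0,0, 0,0,0,0]' 20 50
```

```text
t: 4.95
tcp_pos: [0.6232, 0.2167, 0.049]
tool_rot: [1.0, -0.0, -0.0, 0.0]
force: [-0.4, 0.9, -0.2]
finger_gap: 0.999
t: 5.95
tcp_pos: [0.6238, 0.2168, 0.0497]
tool_rot: [1.0, -0.0, 0.0, -0.0]
force: [-0.3, 1.1, 4.2]
finger_gap: 0.455
```

Gripped (0.455 × 85 ≈ 39 mm). Lift and check.

```bash
python3 -m inch '[0,0,0.5,0, 0,0,1,0, 0,0,1.5,0, 0,0,1.5,0, 0,0,1.5,0, 0,0,1,0, 0,0,0.5,0, 0,0,0,0, 0,0,0,0]'
python3 - <<'E'
from h import *
for n in ("side",): snap(n,n+"2")
p=cv2.imread("pics/side2.png"); cv2.imwrite("pics/s2.png",cv2.resize(p[60:300,140:420],None,fx=2.5,fy=2.5))
E
```

```text
t: 7.08
tcp_pos: [0.623, 0.2166, 0.1237]
tool_rot: [1.0, -0.0, -0.001, 0.0]
force: [-0.4, 0.5, -1.3]
finger_gap: 0.452
```

View pics/s2.png

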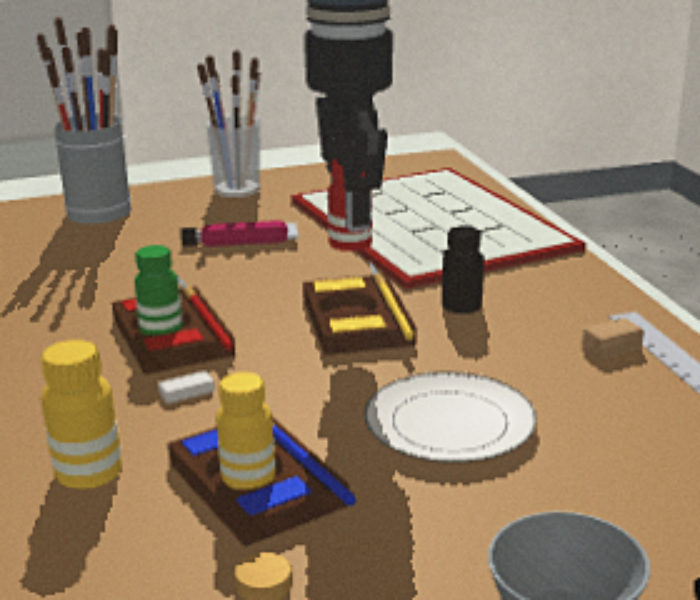

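Red is lifted upright, crop (350,230), and the yellow well is empty at crop (352,305). Carry it to the plate.

```bash
python3 -m inch '[0.1,-1,0,0, 0.2,-2,0,0, 0.25,-2.5,0,0, 0.25,-2.5,0,0, 0.25,-2.5,0,0, 0.25,-2.5,0,0, 0.25,-2.5,0,0, 0.25,-2.5,0,0, 0.2,-1.5,0,0, 0.1,-0.7,-0.5,0, 0,0,-1,0, 0,0,-1.5,0, 0,0,-1.5,0, 0,0,-1.2,0, 0,0,-0.8,0, 0,0,-0.5,0, 0,0,-0.3,0, 0,0,-0.2,0, 0,0,0,0, 0,0,0,0]'
```

```text
t: 9.62
tcp_pos: [0.6447, 0.0147, 0.0497]
tool_rot: [1.0, -0.0, 0.0, 0.0]
force: [-0.9, -0.2, -1.3]
finger_gap: 0.453
```

```bash
python3 -m inch '[0,0,-0.15,0, 0,0,-0.1,0, 0,0,0,0]'; python3 -m inch '[0,0,-0.05,0, 0,0,-0.05,0, 0,0,0,0]'
```

```text
t: 10.0
tcp_pos: [0.6443, 0.0148, 0.0467]
tool_rot: [1.0, -0.0, -0.0, -0.0]
force: [0.0, 0.6, -2.2]
finger_gap: 0.453
t: 10.38
tcp_pos: [0.6444, 0.0147, 0.0458]
tool_rot: [1.0, -0.0, -0.0, -0.0]
force: [0.1, 0.0, -1.1]
finger_gap: 0.45
```

```bash
python3 -m inch '[0,0,-0.05,0, 0,0,-0.05,0, 0,0,0,0]'
python3 - <<'E'
from h import *
p,d=snap("side","side3"); cv2.imwrite("pics/s3.png",cv2.resize(p[150:290,230:410,::-1],None,fx=4,fy=4))
E
```

```text
t: 10.75
tcp_pos: [0.6445, 0.0148, 0.0456]
tool_rot: [1.0, -0.0, 0.0, 0.0]
force: [-1.9, 0.8, 5.7]
finger_gap: 0.453
```

View pics/s3.png

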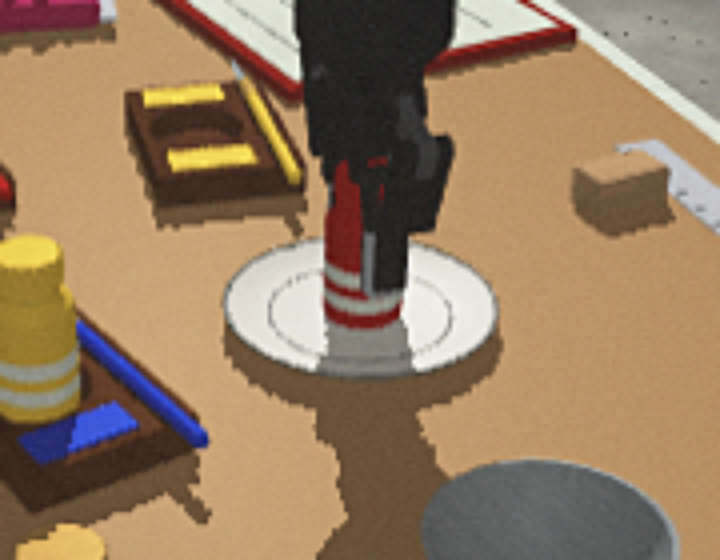

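Red stands in the middle of the plate, crop (362,315), and contact is felt at about +6 N where expected. Release, go up, then over to the yellow bottle.

```bash
python3 -m inch '[0,0,0,0, 0,0,0,0, 0,0,0,0, 0,0,0,0, 0,0,0,0, 0,0,0,0, 0,0,0,0, 0,0,0,0]' 100 && python3 -m inch '[0,0,0.5,0, 0,0,1,0, 0,0,2,0, 0,0,3,0, 0,0,3,0, 0,0,2,0, 0,0,1,0, 0,0,0.5,0, 0,0,0,0, 0,0,0,0]'
python3 - <<'E'
from h import *
p,d=snap("side","side4"); p,d=snap("top","top4"); cv2.imwrite("pics/s4.png",np.vstack([cv2.imread("pics/side4.png")[150:410,100:500],cv2.imread("pics/top4.png")[100:330,100:500]]))
E
```

```text
t: 11.8
tcp_pos: [0.6445, 0.0147, 0.0448]
tool_rot: [1.0, -0.0, 0.0, 0.0]
force: [0.0, 0.4, -0.4]
finger_gap: 0.997
t: 13.05
tcp_pos: [0.6439, 0.0148, 0.1739]
tool_rot: [1.0, -0.0, -0.001, -0.0]
force: [0.5, -0.0, -0.1]
finger_gap: 1.001
```

View pics/s4.png

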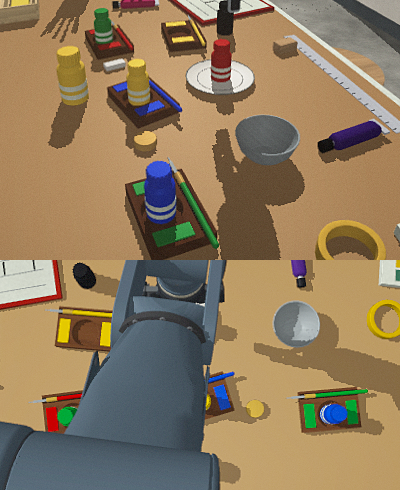

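Red stands upright on the plate (220,62). On to the yellow bottle in the blue stand.

```bash
python3 -m inch '[-1,-0.2,0,0, -2,-0.4,0,0, -3,-0.6,0,0, -3,-0.6,0,0, -3,-0.6,0,0, -3,-0.5,0,0, -1.5,-0.3,0,0, -1,-0.2,-1,0, 0,0,-2,0, 0,0,-2,0, 0,0,-2,0, 0,0,-1.5,0, 0,0,-1.2,0, 0,0,-1,0, 0,0,-0.6,0, 0,0,-0.3,0, 0,0,0,0, 0,0,0,0]'
```

```text
t: 15.4
tcp_pos: [0.4697, -0.0193, 0.0591]
tool_rot: [1.0, -0.0, 0.0, 0.0]
force: [-0.9, 0.2, -0.1]
finger_gap: 1.001
```

```bash
python3 -m inch '[0,0,-0.4,0, 0,0,-0.3,0, 0,0,-0.2,0, 0,0,0,0, 0,0,0,0]'; python3 -m inch '[0,0,0,0, 0,0,0,0, 0,0,0,0, 0,0,0,0, 0,0,0,0, 0,0,0,0, 0,0,0,0, 0,0,0,0]' 20 50
```

```text
t: 16.02
tcp_pos: [0.4695, -0.0193, 0.0498]
tool_rot: [1.0, -0.0, -0.0, -0.0]
force: [0.1, 0.4, -0.5]
finger_gap: 1.0
t: 17.02
tcp_pos: [0.4695, -0.0193, 0.0501]
tool_rot: [1.0, -0.0, 0.0, 0.0]
force: [-0.6, 1.2, 4.7]
finger_gap: 0.457
```

```bash
python3 -m inch '[0,0,0.5,0, 0,0,1,0, 0,0,1.5,0, 0,0,2,0, 0,0,2,0, 0,0,1.5,0, 0,0,1,0, 0,0,0.5,0, 0,0,0,0, 0,0,0,0]'
python3 - <<'E'
from h import *
p,d=snap("side","side5"); cv2.imwrite("pics/s5.png",cv2.resize(p[100:320,120:400,::-1],None,fx=2.5,fy=2.5))
E
```

```text
t: 18.27
tcp_pos: [0.4691, -0.0192, 0.1494]
tool_rot: [1.0, -0.0, -0.001, -0.0]
force: [0.5, 0.9, -1.5]
finger_gap: 0.453
```

View pics/s5.png

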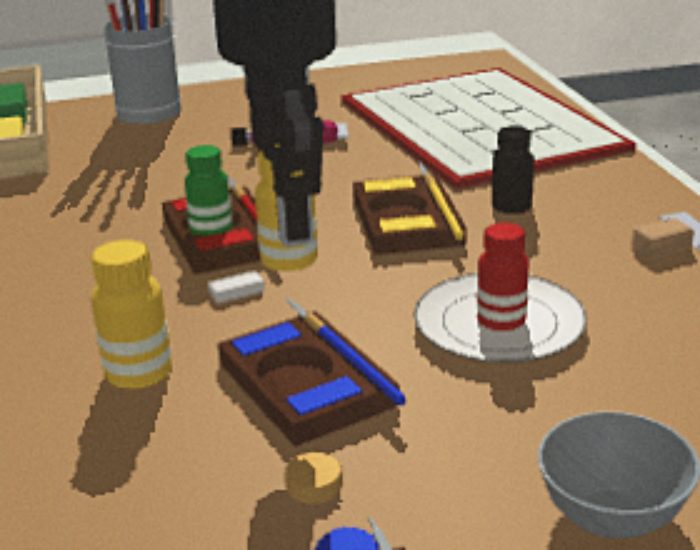

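The yellow bottle hangs upright at crop (288,215) and the blue well at (295,362) is empty. Carry it to the yellow stand.

```bash
python3 -m inch '[0.6,1,0,0, 1.2,1.9,0,0, 1.5,2.4,0,0, 1.5,2.4,0,0, 1.5,2.4,0,0, 1.5,2.4,0,0, 1.5,2.4,0,0, 1.5,2.4,0,0, 1.5,2.4,0,0, 1.5,2.3,0,0, 1,1.5,0,0, 0.5,0.6,0,0, 0,0,-0.5,0, 0,0,-1,0, 0,0,-1.5,0, 0,0,-1.5,0, 0,0,-1.2,0, 0,0,-0.7,0, 0,0,0,0, 0,0,0,0]'
python3 - <<'E'
from h import *
p,d=snap("side","side6"); cv2.imwrite("pics/s6.png",cv2.resize(p[100:260,200:380,::-1],None,fx=4,fy=3.7))
E
```

```text
t: 20.82
tcp_pos: [0.6229, 0.2218, 0.0862]
tool_rot: [1.0, -0.0, 0.0, -0.0]
force: [0.5, 0.1, -1.9]
finger_gap: 0.453
```

View pics/s6.png

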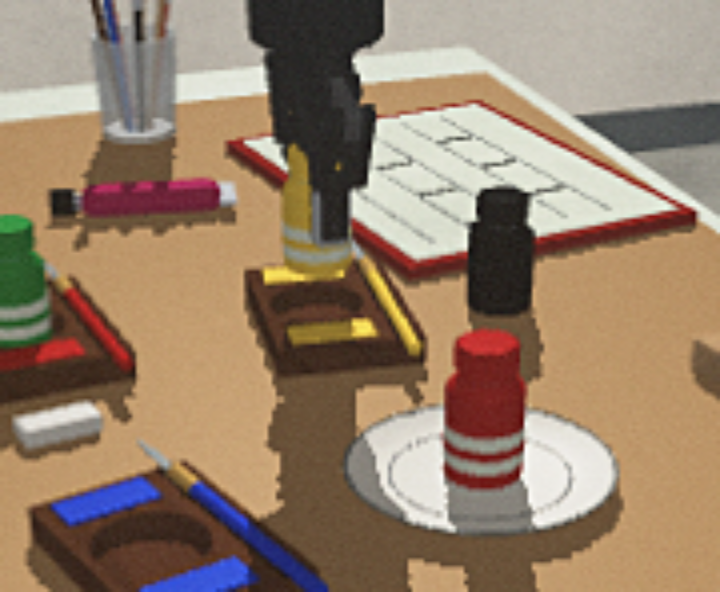

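The bottle is right above the yellow well (crop column 318 for both). Lower.

```bash
python3 -m inch '[0,0,-1,0, 0,0,-1,0, 0,0,-0.7,0, 0,0,-0.4,0, 0,0,-0.3,0, 0,0,0,0, 0,0,0,0]'; python3 -m inch '[0,0,-0.1,0, 0,0,-0.1,0, 0,0,0,0]';python3 -m inch '[0,0,-0.05,0, 0,0,0,0]'
```

```text
t: 21.75
tcp_pos: [0.6227, 0.2218, 0.0521]
tool_rot: [1.0, -0.0, 0.0, -0.0]
force: [-0.6, -0.2, -1.0]
finger_gap: 0.453
t: 22.12
tcp_pos: [0.6226, 0.2218, 0.0502]
tool_rot: [1.0, -0.0, 0.0, -0.0]
force: [-0.7, -0.4, 1.3]
finger_gap: 0.454
t: 22.38
tcp_pos: [0.6226, 0.2218, 0.0501]
tool_rot: [1.0, -0.0, 0.0, -0.0]
force: [-1.6, -0.7, 6.0]
finger_gap: 0.454
```

Contact at 0.050, as at the grasp, so it is on the well floor. Release and rise.

```bash
python3 -m inch '[0,0,0,0, 0,0,0,0, 0,0,0,0, 0,0,0,0, 0,0,0,0, 0,0,0,0, 0,0,0,0, 0,0,0,0]' 100 && python3 -m inch '[0,0,0.5,0, 0,0,1,0, 0,0,2,0, 0,0,3,0, 0,0,3,0, 0,0,2,0, 0,0,1,0, 0,0,0.5,0, 0,0,0,0, 0,0,0,0]'
python3 - <<'E'
from h import *
p,d=snap("side","side7"); cv2.imwrite("pics/s7.png",cv2.resize(p[100:400,150:400,::-1],None,fx=2,fy=2))
E
```

```text
t: 23.38
tcp_pos: [0.6225, 0.2217, 0.0493]
tool_rot: [1.0, -0.0, 0.0, -0.0]
force: [-0.9, -0.4, -0.2]
finger_gap: 1.003
t: 24.62
tcp_pos: [0.6219, 0.2216, 0.1784]
tool_rot: [1.0, -0.0, -0.001, 0.0]
force: [-0.1, -1.2, -0.5]
finger_gap: 0.999
```

View pics/s7.png

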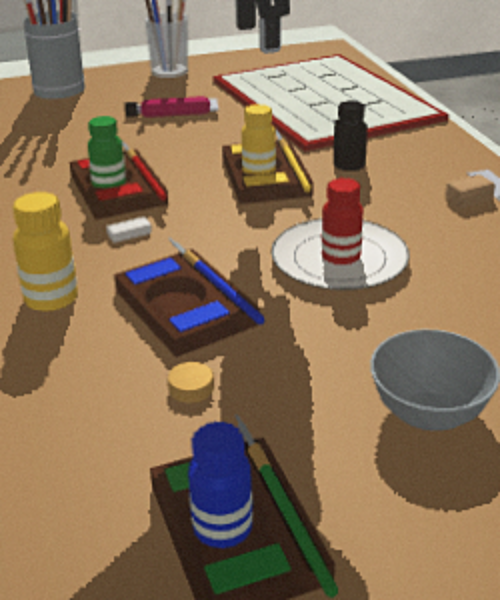

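Yellow sits upright in the yellow stand, crop (259,145). Next, blue in the green stand.

```bash
python3 -m inch '[-0.7,-1.8,0,0, -1.3,-3.65,0,0, -1.3,-3.65,0,0, -1.3,-3.65,0,0, -1.3,-3.65,0,0, -1.3,-3.65,0,0, -1.3,-3.65,0,0, -1.3,-3.65,0,0, -1.3,-3.65,0,0, -1.3,-3.65,0,0, -1.3,-3.65,0,0, -1.3,-3.65,0,0, -1.3,-3.65,0,0, -1.3,-3.65,0,0, -0.9,-1.85,0,0, 0,0,0,0, 0,0,0,0, 0,0,0,0]'
```

```text
t: 26.92
tcp_pos: [0.4375, -0.2882, 0.1793]
tool_rot: [1.0, 0.0, -0.0, -0.0]
force: [-0.9, -0.3, 0.4]
finger_gap: 1.0
```

```bash
python3 -m inch '[0,-0.08,-1,0, 0,0,-2,0, 0,0,-2.5,0, 0,0,-2.5,0, 0,0,-1.7,0, 0,0,-1.2,0, 0,0,-1,0, 0,0,-0.6,0, 0,0,-0.4,0, 0,0,0,0, 0,0,0,0]'
python3 - <<'E'
from h import *
p,d=snap("side","side8"); cv2.imwrite("pics/s8.png",cv2.resize(p[200:420,150:400,::-1],None,fx=2.6,fy=2.6))
E
```

```text
t: 28.3
tcp_pos: [0.4376, -0.2903, 0.0507]
tool_rot: [1.0, -0.0, 0.0, 0.0]
force: [-0.5, -0.5, 0.2]
finger_gap: 1.003
```

View pics/s8.png

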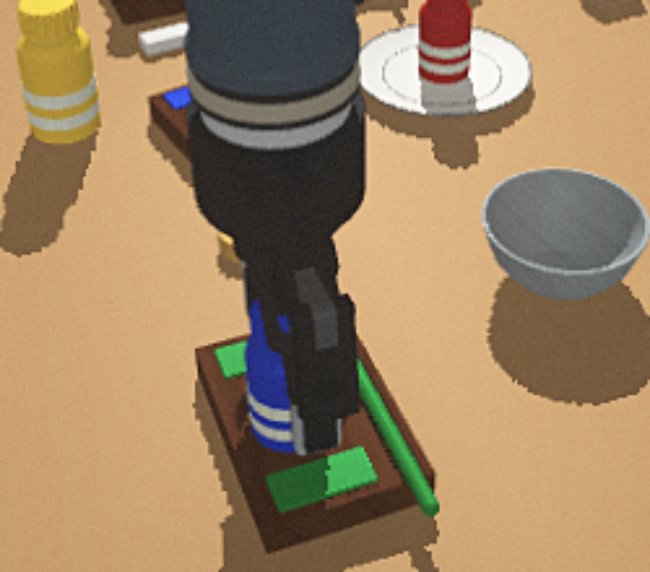

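```bash
python3 -m inch '[0,0,0,0, 0,0,0,0, 0,0,0,0, 0,0,0,0, 0,0,0,0, 0,0,0,0, 0,0,0,0, 0,0,0,0]' 20 50;  python3 -m inch '[0,0,0.5,0, 0,0,1,0, 0,0,1.5,0, 0,0,2,0, 0,0,2,0, 0,0,1.5,0, 0,0,1,0, 0,0,0.5,0, 0,0,0,0, 0,0,0,0]'
python3 - <<'E'
from h import *
p,d=snap("side","side9"); cv2.imwrite("pics/s9.png",cv2.resize(p[150:420,150:400,::-1],None,fx=2.2,fy=2.2))
E
```

```text
t: 29.35
tcp_pos: [0.4375, -0.29, 0.0506]
tool_rot: [1.0, -0.0, 0.0, 0.0]
force: [-0.1, 1.2, 4.7]
finger_gap: 0.453
t: 30.6
tcp_pos: [0.4371, -0.2898, 0.1498]
tool_rot: [1.0, -0.0, -0.0, -0.0]
force: [0.0, 1.1, -0.4]
finger_gap: 0.453
```

View pics/s9.png

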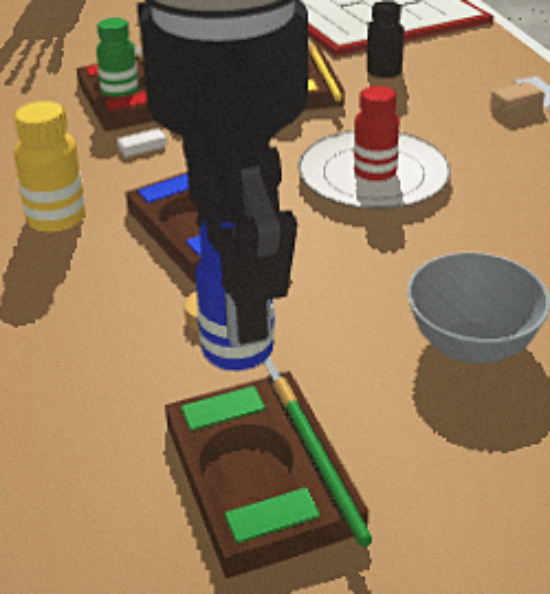

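Blue hangs upright at crop (237,300). Refine the stand centres from the side view where the tiles are unobstructed.

Run:
```python
from h import *
np.set_printoptions(precision=4,suppress=True)
for t,col in (("side7","blue"),("side9","green"),("side6","yellow")):
  p=cv2.imread(f"pics/{t}.png")[:,:,::-1].copy(); d=np.load(f"pics/{t}.npy")
  for ct,a,P in comps("side",p,d,col,40):
    if abs(np.median(P[:,2])-.0225)<.003: print(t,col,ct.round(),a,np.median(P,0),P.mean(0))
```

```text
side7 blue [226. 235.] 171 [0.4519 0.02   0.024 ] [0.4519 0.0203 0.024 ]
side7 blue [249. 258.] 213 [ 0.476  -0.0665  0.0238] [ 0.476  -0.0664  0.0237]
side9 green [251. 335.] 219 [ 0.4327 -0.2496  0.0231] [ 0.433  -0.2485  0.0231]
side9 green [273. 384.] 554 [ 0.4385 -0.3372  0.0229] [ 0.4387 -0.3374  0.0229]
side6 yellow [283. 189.] 79 [0.6176 0.1769 0.0225] [0.6164 0.1763 0.0225]
```

```bash
python3 -m inch '[0.1,1.2,0,0, 0.2,2.2,0,0, 0.3,2.5,0,0, 0.3,2.5,0,0, 0.3,2.5,0,0, 0.3,2.5,0,0, 0.3,2.5,0,0, 0.3,2.5,0,0, 0.3,2.5,0,0, 0.2,2.5,0,0, 0.2,2.2,0,0, 0.1,1.2,0,0, 0,0,-0.5,0, 0,0,-1,0, 0,0,-1.5,0, 0,0,-1.5,0, 0,0,-1.2,0, 0,0,-0.7,0, 0,0,0,0, 0,0,0,0]'
python3 - <<'E'
from h import *
p,d=snap("side","side10"); cv2.imwrite("pics/s10.png",cv2.resize(p[140:310,130:330,::-1],None,fx=3.5,fy=3.5))
E
```

```text
t: 33.15
tcp_pos: [0.4667, -0.0222, 0.0865]
tool_rot: [1.0, -0.0, 0.0, 0.0]
force: [0.0, -0.4, -1.2]
finger_gap: 0.452
```

View pics/s10.png

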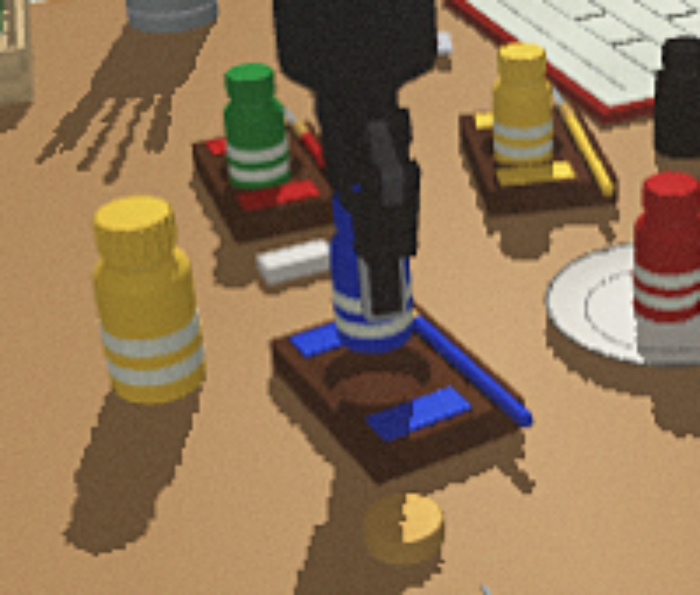

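The bottle (column 373) is over the blue well (column 377). Lower.

```bash
python3 -m inch '[0,0,-1,0, 0,0,-1,0, 0,0,-0.7,0, 0,0,-0.4,0, 0,0,-0.3,0, 0,0,0,0, 0,0,0,0]'; python3 -m inch '[0,0,-0.1,0, 0,0,-0.05,0, 0,0,0,0]';python3 -m inch '[0,0,-0.05,0, 0,0,0,0]'
```

```text
t: 34.08
tcp_pos: [0.4666, -0.0221, 0.0525]
tool_rot: [1.0, -0.0, 0.0, 0.0]
force: [-0.2, -0.1, -1.1]
finger_gap: 0.449
t: 34.45
tcp_pos: [0.4664, -0.0221, 0.0508]
tool_rot: [1.0, -0.0, 0.0, -0.0]
force: [-0.0, -0.4, -1.8]
finger_gap: 0.451
t: 34.7
tcp_pos: [0.4665, -0.0221, 0.0506]
tool_rot: [1.0, -0.0, 0.0, 0.0]
force: [-1.1, -0.2, 4.4]
finger_gap: 0.456
```

```bash
python3 -m inch '[0,0,0,0, 0,0,0,0, 0,0,0,0, 0,0,0,0, 0,0,0,0, 0,0,0,0, 0,0,0,0, 0,0,0,0]' 100 && python3 -m inch '[0,0,0.5,0, 0,0,1,0, 0,0,2,0, 0,0,3,0, 0,0,3,0, 0,0,2,0, 0,0,1,0, 0,0,0.5,0, 0,0,0,0, 0,0,0,0]'
python3 - <<'E'
from h import *
p,d=snap("side","side11"); cv2.imwrite("pics/s11.png",cv2.resize(p[100:400,150:400,::-1],None,fx=2,fy=2))
E
```

```text
t: 35.7
tcp_pos: [0.4665, -0.0221, 0.0503]
tool_rot: [1.0, -0.0, -0.0, -0.0]
force: [0.2, -0.1, -0.4]
finger_gap: 0.999
t: 36.95
tcp_pos: [0.466, -0.022, 0.1796]
tool_rot: [1.0, -0.0, -0.001, -0.0]
force: [-0.5, 0.0, 0.3]
finger_gap: 1.0
```

View pics/s11.png

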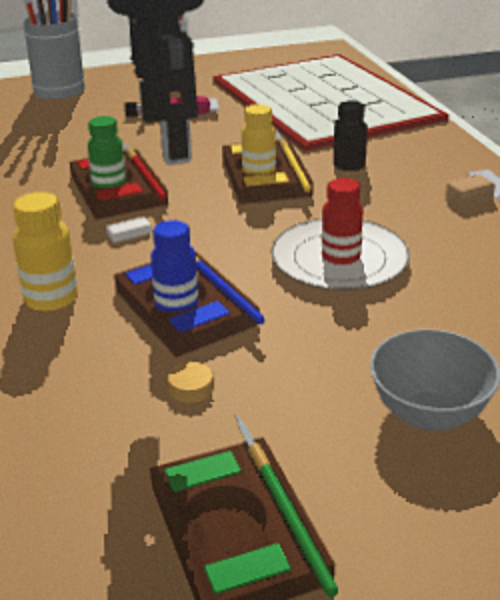

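Blue stands in the blue well, crop (174,275). Now green.

```bash
python3 -m inch '[-0.1,1.4,0,0, -0.2,2.6,0,0, -0.25,3,0,0, -0.3,3,0,0, -0.3,3,0,0, -0.3,3,0,0, -0.2,3,0,0, -0.2,3,0,0, -0.2,2.8,0,0, -0.1,2.1,0,0, 0,0,-1,0, 0,0,-2,0, 0,0,-2,0, 0,0,-2,0, 0,0,-1.3,0, 0,0,-0.7,0, 0,0,0,0, 0,0,0,0]'
python3 - <<'E'
from h import *
p,d=snap("side","side12"); cv2.imwrite("pics/s12.png",cv2.resize(p[80:240,130:330,::-1],None,fx=3.5,fy=3.5))
E
```

```text
t: 39.25
tcp_pos: [0.4453, 0.247, 0.0908]
tool_rot: [1.0, -0.0, 0.001, -0.0]
force: [0.1, 0.2, -0.0]
finger_gap: 1.002
```

View pics/s12.png

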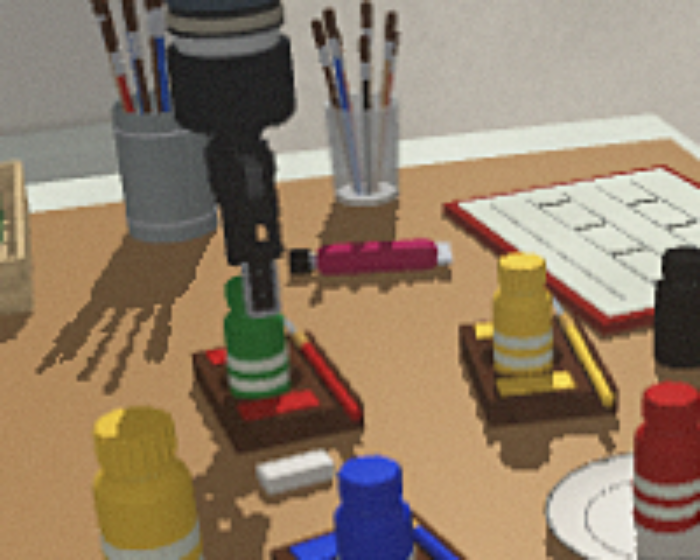

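```bash
python3 -m inch '[-0.05,0,-1,0, 0,0,-1.3,0, 0,0,-0.9,0, 0,0,-0.6,0, 0,0,-0.3,0, 0,0,0,0, 0,0,0,0]' 100;python3 -m inch '[0,0,0,0, 0,0,0,0, 0,0,0,0, 0,0,0,0, 0,0,0,0, 0,0,0,0, 0,0,0,0, 0,0,0,0]' 20 50
```

```text
t: 40.17
tcp_pos: [0.4446, 0.247, 0.0495]
tool_rot: [1.0, -0.0, 0.0, -0.0]
force: [-0.3, 0.1, 0.2]
finger_gap: 1.0
t: 41.18
tcp_pos: [0.4445, 0.247, 0.0498]
tool_rot: [1.0, -0.0, 0.0, -0.0]
force: [0.2, 0.2, 4.6]
finger_gap: 0.456
```

```bash
python3 -m inch '[0,0,0.5,0, 0,0,1,0, 0,0,1.5,0, 0,0,2,0, 0,0,2,0, 0,0,1.5,0, 0,0,1.5,0, 0,0,1.5,0, 0,0,1,0, 0,0,0.5,0, 0,0,0,0, 0,0,0,0]'
python3 - <<'E'
from h import *
p,d=snap("side","side13"); cv2.imwrite("pics/s13.png",cv2.resize(p[60:240,130:330,::-1],None,fx=3.2,fy=3.2))
E
```

```text
t: 42.68
tcp_pos: [0.4441, 0.2468, 0.1788]
tool_rot: [1.0, -0.0, -0.001, 0.0]
force: [-0.3, -0.2, -1.1]
finger_gap: 0.454
```

View pics/s13.png

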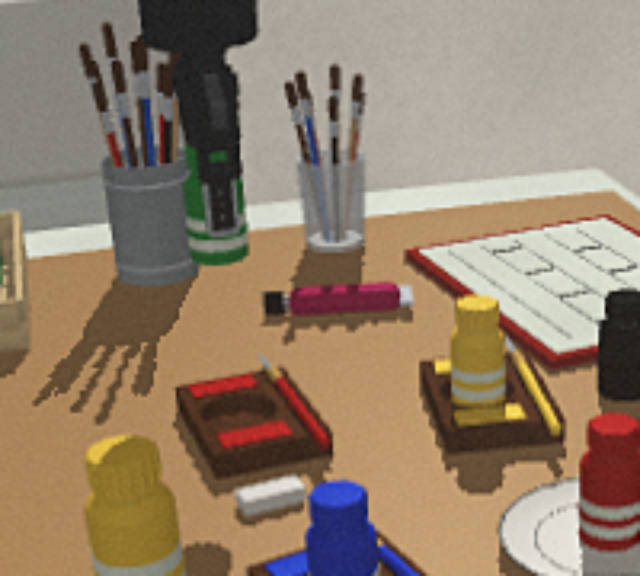

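Green is held upright, crop (216,220), and the red well is empty at (238,405). The 0.14 m underside clears the 0.09 m blue cap on the way.

```bash
python3 -m inch '[0,-1.3,0,0, 0,-2.5,0,0, -0.05,-3,0,0, -0.05,-3,0,0, -0.05,-3,0,0, -0.05,-3,0,0, -0.05,-3,0,0, -0.05,-3,0,0, -0.05,-3,0,0, -0.05,-3,0,0, -0.05,-3,0,0, -0.05,-3,0,0, -0.05,-3,0,0, -0.05,-3,0,0, -0.05,-3,0,0, 0,-3,0,0, 0,-3,0,0, 0,-2.6,0,0, 0,-1.6,0,0, 0,-0.9,0,0]'; python3 -m inch '[0,0,-0.5,0, 0,0,-1,0, 0,0,-1.5,0, 0,0,-2,0, 0,0,-1.8,0, 0,0,-1.2,0, 0,0,-0.8,0, 0,0,-0.4,0, 0,0,0,0, 0,0,0,0]'
python3 - <<'E'
from h import *
p,d=snap("side","side14"); cv2.imwrite("pics/s14.png",cv2.resize(p[220:420,170:370,::-1],None,fx=3,fy=3))
E
```

```text
t: 45.22
tcp_pos: [0.4374, -0.2927, 0.1791]
tool_rot: [1.0, -0.001, -0.0, -0.0]
force: [-0.5, -0.4, -2.2]
finger_gap: 0.449
t: 46.48
tcp_pos: [0.4382, -0.2923, 0.0878]
tool_rot: [1.0, -0.0, 0.0, 0.0]
force: [-0.2, 0.3, -1.2]
finger_gap: 0.454
```

View pics/s14.png

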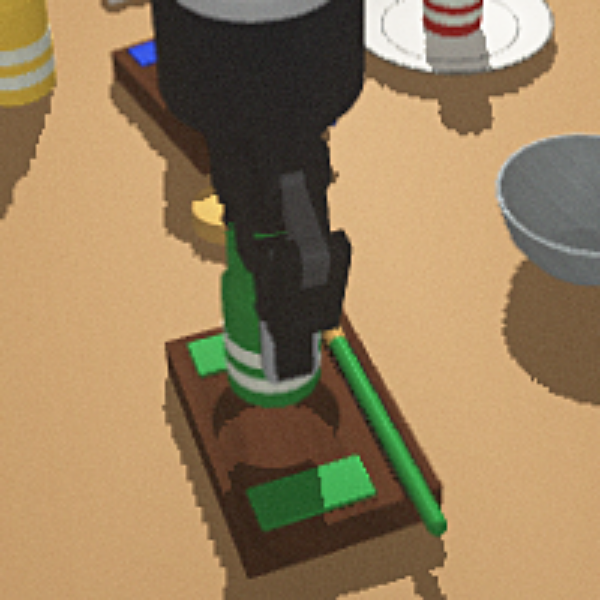

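The bottle (column 273) is above the green well (column 276). Lower.

```bash
python3 -m inch '[0,0,-1,0, 0,0,-1,0, 0,0,-0.7,0, 0,0,-0.5,0, 0,0,-0.3,0, 0,0,0,0, 0,0,0,0]'; python3 -m inch '[0,0,-0.1,0, 0,0,-0.1,0, 0,0,0,0]';python3 -m inch '[0,0,-0.05,0, 0,0,0,0]'
```

```text
t: 47.4
tcp_pos: [0.4381, -0.2922, 0.0525]
tool_rot: [1.0, -0.0, 0.0, 0.0]
force: [0.7, -0.2, -1.9]
finger_gap: 0.457
t: 47.78
tcp_pos: [0.4379, -0.292, 0.0503]
tool_rot: [1.0, -0.0, -0.0, -0.0]
force: [0.2, -0.4, -1.1]
finger_gap: 0.457
t: 48.02
tcp_pos: [0.438, -0.2921, 0.0498]
tool_rot: [1.0, -0.0, 0.0, 0.0]
force: [0.1, -1.2, -2.1]
finger_gap: 0.453
```

```bash
python3 -m inch '[0,0,-0.05,0, 0,0,0,0]'; python3 -m inch '[0,0,-0.05,0, 0,0,0,0]'
```

```text
t: 48.28
tcp_pos: [0.4379, -0.2921, 0.0498]
tool_rot: [1.0, -0.0, 0.0, 0.0]
force: [-0.7, 0.6, 4.5]
finger_gap: 0.455
t: 48.52
tcp_pos: [0.438, -0.292, 0.0497]
tool_rot: [1.0, -0.0, 0.0, 0.0]
force: [-2.4, 1.4, 8.3]
finger_gap: 0.452
```

Contact. Release, rise and look.

```bash
python3 -m inch '[0,0,0,0, 0,0,0,0, 0,0,0,0, 0,0,0,0, 0,0,0,0, 0,0,0,0, 0,0,0,0, 0,0,0,0]' 100 && python3 -m inch '[0,0,0.5,0, 0,0,1,0, 0,0,2,0, 0,0,3,0, 0,0,3,0, 0,0,2,0, 0,0,1,0, 0,0,0.5,0, 0,0,0,0, 0,0,0,0]'
python3 - <<'E'
from h import *
np.set_printoptions(precision=4,suppress=True)
p,d=snap("side","side15"); cv2.imwrite("pics/s15.png",cv2.resize(p[100:420,150:400,::-1],None,fx=1.8,fy=1.8))
q,e=snap("top","top15")
for n,p,d in (("side",p,d),("top",q,e)):
  for ct,a,P in comps(n,p,d,"red"):
    if len(P)<10: continue
    zt=np.percentile(P[:,2],97); T=P[P[:,2]>zt-.006]; print(n,ct.round(),np.median(P,0),zt,(T.min(0)+T.max(0))[:2]/2)
E
```

```text
t: 49.52
tcp_pos: [0.438, -0.2921, 0.0488]
tool_rot: [1.0, -0.0, 0.0, 0.0]
force: [0.2, 0.6, 0.2]
finger_gap: 1.0
t: 50.78
tcp_pos: [0.4376, -0.2917, 0.1781]
tool_rot: [1.0, -0.0, -0.001, -0.001]
force: [0.4, 0.0, -0.6]
finger_gap: 1.0
side [351. 156.] [0.8791 0.3034 0.0108] 0.013424021860301895 [0.8387 0.4044]
side [ 81. 156.] [0.1337 0.5752 0.025 ] 0.02848302000194025 [0.1338 0.5411]
side [303. 170.] [0.7031 0.2856 0.0098] 0.012050675837231517 [0.7165 0.3109]
side [199. 180.] [0.4402 0.2885 0.0227] 0.024192442815016233 [0.439  0.2914]
side [223. 187.] [0.4855 0.2153 0.0257] 0.2905107544620144 [ 0.4019 -0.3023]
side [321. 204.] [0.6389 0.0017 0.0644] 0.08715749578001451 [0.6418 0.0124]
side [209. 195.] [0.4487 0.1998 0.0221] 0.023990306588265158 [0.4494 0.2037]
side [321. 222.] [ 0.6367 -0.0022  0.0283] 0.031094130568635133 [0.6408 0.0037]
side [320. 229.] [ 0.636  -0.0027  0.0121] 0.016033206009540245 [0.6403 0.0051]
top [ 94. 107.] [0.752  0.4132 0.0099] 0.014154950516555772 [0.7922 0.44  ]
top [282. 156.] [0.6402 0.0154 0.0839] 0.0893795830313573 [0.6447 0.0145]
top [183. 235.] [0.4899 0.2243 0.0243] 0.029012513962682493 [0.4903 0.2234]
top [194. 253.] [0.4517 0.2016 0.0215] 0.025274996609026802 [0.4509 0.2013]
top [152. 259.] [0.4411 0.2902 0.0212] 0.024693464355316132 [0.4412 0.29  ]
top [ 24. 409.] [0.1348 0.5608 0.0221] 0.02654988310996483 [0.134 0.564]
```

View pics/s15.png

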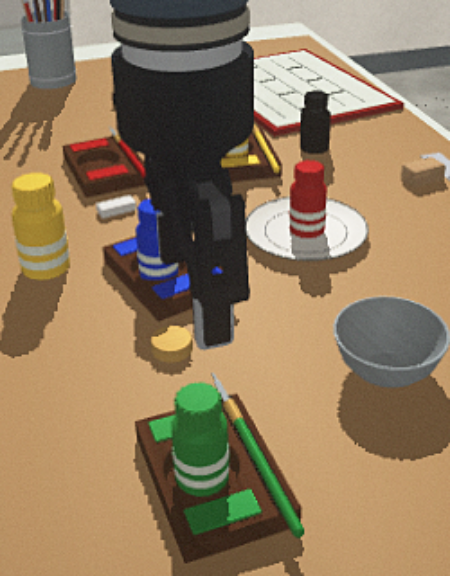

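Green stands in the green well, crop (200,440). Now red from the plate.

```bash
python3 -m inch '[1,1.3,0,0, 2,2.7,0,0, 2,3,0,0, 2,3,0,0, 2,3,0,0, 2,3,0,0, 2,3,0,0, 2,3,0,0, 2,3,0,0, 1.8,2.8,0,0, 1.2,1.8,0,0, 0.6,1,0,0, 0,0,-1,0, 0,0,-2,0, 0,0,-2,0, 0,0,-2,0, 0,0,-1.2,0, 0,0,-0.6,0, 0,0,0,0, 0,0,0,0]'
python3 - <<'E'
from h import *
p,d=snap("side","side16"); cv2.imwrite("pics/s16.png",cv2.resize(p[80:280,230:430,::-1],None,fx=3,fy=3))
E
```

```text
t: 53.38
tcp_pos: [0.6445, 0.0138, 0.0915]
tool_rot: [1.0, -0.0, 0.001, 0.0]
force: [0.6, 0.1, -0.1]
finger_gap: 0.996
```

View pics/s16.png

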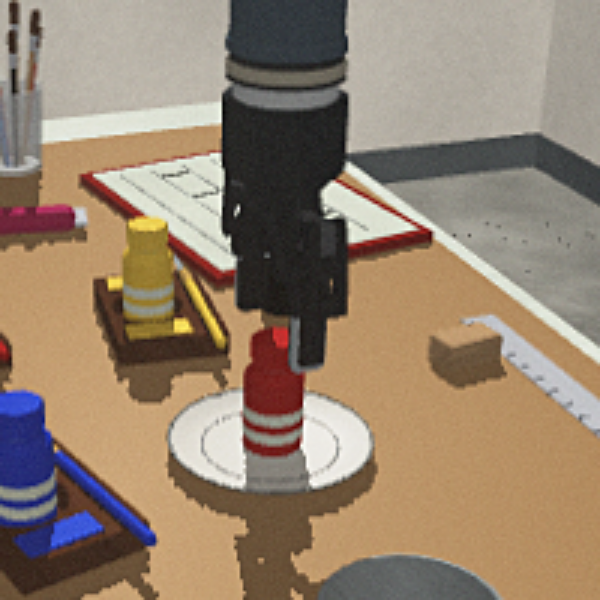

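```bash
python3 -m inch '[0,0.07,-1,0, 0,0,-1.3,0, 0,0,-1,0, 0,0,-0.7,0, 0,0,-0.4,0, 0,0,-0.1,0, 0,0,0,0, 0,0,0,0]' 100;python3 -m inch '[0,0,0,0, 0,0,0,0, 0,0,0,0, 0,0,0,0, 0,0,0,0, 0,0,0,0, 0,0,0,0, 0,0,0,0]' 20 50
```

```text
t: 54.42
tcp_pos: [0.6442, 0.0146, 0.0462]
tool_rot: [1.0, -0.0, 0.0, 0.0]
force: [-0.3, 0.9, -0.3]
finger_gap: 1.001
t: 55.42
tcp_pos: [0.6443, 0.0147, 0.0462]
tool_rot: [1.0, -0.0, 0.0, 0.0]
force: [0.3, 1.1, 4.9]
finger_gap: 0.455
```

```bash
python3 -m inch '[0,0,0.5,0, 0,0,1,0, 0,0,1.5,0, 0,0,2,0, 0,0,2,0, 0,0,1.5,0, 0,0,1,0, 0,0,0.5,0, 0,0,0,0, 0,0,0,0]'
python3 - <<'E'
from h import *
p,d=snap("side","side17"); cv2.imwrite("pics/s17.png",cv2.resize(p[80:280,230:430,::-1],None,fx=3,fy=3))
E
```

```text
t: 56.68
tcp_pos: [0.6435, 0.0147, 0.1451]
tool_rot: [1.0, -0.0, -0.001, -0.0]
force: [-0.2, 0.6, -1.3]
finger_gap: 0.452
```

View pics/s17.png

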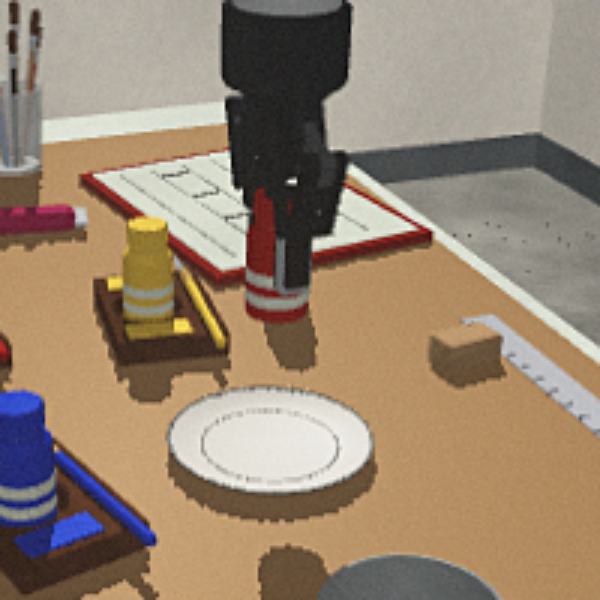

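Red is held upright and the plate is empty. Carry it to the red stand, centre about (0.4455, 0.245).

```bash
python3 -m inch '[-0.9,1,0,0, -1.6,1.9,0,0, -2,2.3,0,0, -2,2.3,0,0, -2,2.3,0,0, -2,2.3,0,0, -2,2.3,0,0, -2,2.3,0,0, -2,2.3,0,0, -1.7,2,0,0, -1,1.3,0,0, -0.6,0.75,0,0, 0,0,-0.5,0, 0,0,-1,0, 0,0,-1.5,0, 0,0,-1.5,0, 0,0,-0.8,0, 0,0,-0.4,0, 0,0,0,0, 0,0,0,0]'
python3 - <<'E'
from h import *
p,d=snap("side","side18"); cv2.imwrite("pics/s18.png",cv2.resize(p[80:240,130:330,::-1],None,fx=3.5,fy=3.5))
E
```

```text
t: 59.22
tcp_pos: [0.4463, 0.2453, 0.0892]
tool_rot: [1.0, -0.0, 0.0, -0.0]
force: [0.4, 0.0, -1.6]
finger_gap: 0.455
```

View pics/s18.png

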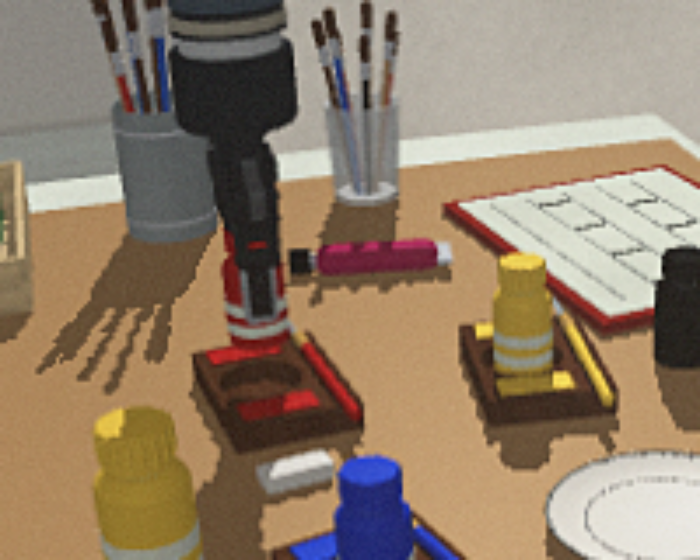

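```bash
python3 -m inch '[-0.05,0,-1,0, 0,0,-1,0, 0,0,-0.8,0, 0,0,-0.5,0, 0,0,-0.3,0, 0,0,0,0, 0,0,0,0]'; python3 -m inch '[0,0,-0.1,0, 0,0,-0.1,0, 0,0,0,0]';python3 -m inch '[0,0,-0.05,0, 0,0,0,0]'
```

```text
t: 60.15
tcp_pos: [0.4456, 0.2452, 0.053]
tool_rot: [1.0, -0.0, 0.0, -0.0]
force: [0.5, 0.2, -1.0]
finger_gap: 0.452
t: 60.52
tcp_pos: [0.4454, 0.2451, 0.0508]
tool_rot: [1.0, -0.0, -0.0, 0.0]
force: [-0.7, -0.5, -1.4]
finger_gap: 0.456
t: 60.78
tcp_pos: [0.4455, 0.2451, 0.0503]
tool_rot: [1.0, -0.0, -0.0, -0.0]
force: [-0.8, 0.4, -1.5]
finger_gap: 0.452
```

```bash
python3 -m inch '[0,0,-0.05,0, 0,0,0,0]'; python3 -m inch '[0,0,-0.05,0, 0,0,0,0]'
```

```text
t: 61.02
tcp_pos: [0.4455, 0.2451, 0.0501]
tool_rot: [1.0, -0.0, 0.0, -0.0]
force: [-0.6, -1.0, 3.5]
finger_gap: 0.453
t: 61.28
tcp_pos: [0.4455, 0.2451, 0.0501]
tool_rot: [1.0, -0.0, 0.0, -0.0]
force: [-1.6, -0.5, 8.0]
finger_gap: 0.453
```

```bash
python3 -m inch '[0,0,0,0, 0,0,0,0, 0,0,0,0, 0,0,0,0, 0,0,0,0, 0,0,0,0, 0,0,0,0, 0,0,0,0]' 100 && python3 -m inch '[0,0,0.5,0, 0,0,1,0, 0,0,2,0, 0,0,3,0, 0,0,3,0, 0,0,3,0, 0,0,3,0, 0,0,2.5,0, 0,0,1.5,0, 0,0,0.5,0, 0,0,0,0]'; python3 -m inch '[0.5,-1.5,0,0, 0.5,-3.5,0,0, 0.5,-4,0,0, 0.5,-4,0,0, 0.5,-4,0,0, 0,-4,0,0, 0,-4,0,0, 0,-4,0,0, 0,-4,0,0, -0.5,-4,0,0, -1,-4,0,0, -1.5,-4,0,0, -2,-4,0,0, -2.5,-4,0,0, -2.5,-4,0,0, -2.5,-4,0,0, -2.5,-4,0,0, -2.5,-4,0,0, -2,-3.5,0,0, -1,-2,0,0]'; python3 -m inch '[0,0,0,0, 0,0,0,0]'
python3 - <<'E'
from h import *
np.set_printoptions(precision=4,suppress=True)
for n in ("side","top"):
  p,d=snap(n,n+"20")
  for col in HUE:
   for ct,a,P in comps(n,p,d,col):
    if len(P)<10: continue
    zt=np.percentile(P[:,2],97); T=P[P[:,2]>zt-.006]
    if .07<zt<.11: print(n,col,ct.round(),"top",zt.round(4),(T.min(0)+T.max(0))[:2]/2)
E
```

```text
t: 62.28
tcp_pos: [0.4455, 0.2451, 0.0493]
tool_rot: [1.0, -0.0, 0.0, -0.0]
force: [-0.1, 0.4, -0.0]
finger_gap: 1.003
t: 63.65
tcp_pos: [0.4453, 0.2451, 0.2496]
tool_rot: [1.0, -0.0, 0.0, -0.0]
force: [-0.7, 0.4, 0.6]
finger_gap: 1.001
t: 66.15
tcp_pos: [0.2633, -0.5016, 0.2484]
tool_rot: [1.0, -0.001, -0.0, -0.001]
force: [0.8, 1.4, 0.3]
finger_gap: 0.999
t: 66.4
tcp_pos: [0.2658, -0.4983, 0.2488]
tool_rot: [1.0, 0.0, -0.0, -0.001]
force: [0.7, 0.3, 0.8]
finger_gap: 1.0
side red [202. 173.] top 0.0917 [0.4452 0.2436]
side yellow [278. 165.] top 0.0916 [0.6201 0.2183]
side yellow [169. 216.] top 0.1053 [0.3537 0.0398]
side green [258. 320.] top 0.0924 [ 0.436  -0.2929]
side green [263. 324.] top 0.0931 [ 0.4392 -0.2988]
side green [241. 337.] top 0.0779 [ 0.4205 -0.2929]
side green [274. 334.] top 0.0777 [ 0.4488 -0.3009]
side blue [241. 232.] top 0.0921 [ 0.4646 -0.0243]
top red [162. 257.] top 0.0918 [0.4473 0.2461]
top yellow [173. 169.] top 0.0924 [0.6234 0.222 ]
top yellow [271. 299.] top 0.1063 [0.356  0.0418]
top green [442. 252.] top 0.092 [ 0.4393 -0.2913]
top blue [302. 242.] top 0.093 [ 0.4681 -0.0219]
```

View pics/side20.png

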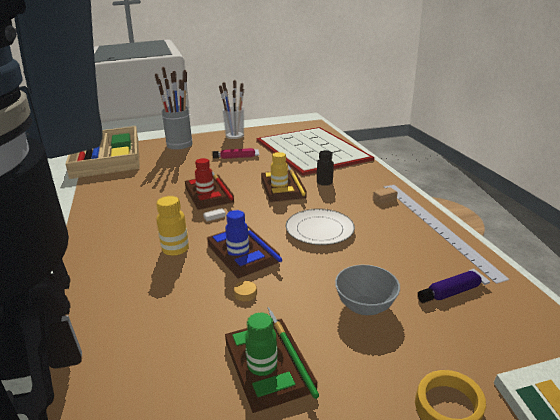

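View pics/top20.png

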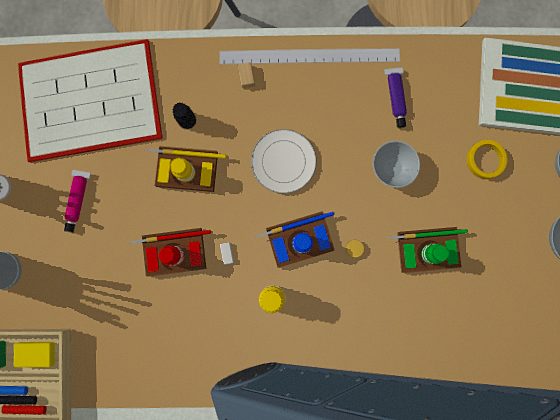

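All four bottles match their stands: red (172,255), yellow (181,169), blue (302,242), green (435,253) in the top view. Cap tops are at 0.092–0.093 m, the same as in the wells at the start, so they stand flat. The bowl (397,164) is unmoved and the arm is clear.

```bash
python3 -c "
from station import job
print(job.sign_off())"
```

```text
the job is handed in; nothing more can be done
None
```

All four ink bottles are now in the wells of their own colour's stands, and the job is handed in. The robot clock read 66.4 s at the last move, against the 141 s limit.

**What I did:** I parked red on the plate, then moved yellow, blue and green into their own stands, and finally moved red from the plate to the red stand. I lowered each bottle until I felt about 4–8 N of contact before letting go. The plate is empty again.

**Last checks:**
- **Seating:** cap tops measure 0.092–0.093 m, the same as the bottles in the wells at the start, so they stand flat. Cap centres are within about 2 mm of the well centres.
- **Other objects:** the bowl, the black bottle and the larger yellow bottle look unmoved in both final pictures.
- **Forces:** no reading was above about 9 N; these are taken at the end of each move.

**Disagreements:** the top and side cameras differed by up to about 4–5 mm on positions, roughly what their calibration allows. I used the average, which stayed inside the 8 mm play. My depth check of the black bottle and bowl positions failed, so those two were checked only by eye.

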